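# Stack two module cases on their dock and snap the clip cover over them

## Robot

A 7-joint arm with a two-finger parallel gripper is mounted at the origin on the work surface. World frame = base frame: x ahead of the robot, y to its left, z up, the work surface at z = 0. Lengths are in m, angles in rad, forces in N, time in s.
With the tool pointing down it reaches from about 0.4 to 0.9 m from the base axis. Payload 5.6 kg.
Tool frame: the origin (TCP) lies between the finger pads; the fingertips stand robot.finger_overhang ahead of it and the grasp point (between the pads) lies 2 mm behind it (robot.finger_overhang is the distance from the TCP to the fingertips, in m); z points along the fingers, y is the line along which they close (so a half turn about z gives the same grasp; the last joint's range is limited). The gripper opens to 92 mm and grips with 3 to 60 N. Pads are 20 mm wide; open, the fingers measure 128 mm over their backs; the gripper's body (75 mm by 189 mm) begins 69 mm behind the grasp point.
Start: joints at [-1.39, 0.468, -0.012, 1.603, 0.006, 1.071, -0.056], TCP at [0.144, 0.634, 0.232] pointing down, gripper open.
Joint ranges: [-2.53, 2.53], [-0.31, 2.02], [-1.57, 1.55], [0.28, 2.44], [-1.29, 4.43], [0.15, 1.84], [-2.92, 2.92]. Speed limits (rad/s): [2.57, 2.57, 3.14, 3.14, 3.14, 3.14, 3.14].

## Interface

Orientations are given as a unit quaternion [w, x, y, z].
In Python, from station import robot, vision gives the robot as it stands.
- The arm moves only by the tool move_arm, never from a script. Its argument "plan" is a list of rows, each a list of 7 numbers: the shift along the tool's x, y, z in cm, then the turn, a rotation vector about the tool's x, y, z in degrees, then the finger opening in cm, from 0 to 9.19. A call has 1 to 8 rows; each row shifts and turns the commanded pose from where the row before left it, along the tool's axes as they then stand; what a row does not reach is not made up. A row lasts 1/12 s, in which the tool goes at most 41.7 mm and 7.16 degrees, less where a joint would pass 70% of its speed; a pose out of reach is approached as far as the arm can. A call with a gripper value outside its range is refused whole. The fingers move at their own pace and stop on an object; "grip_force" is the grip in N (left out, the last holds). Time passes only in rows, so rows that do not move let the fingers close. It gives the time, the measured TCP pose, the force, the opening and the grip force at its end, in the units of the state.
- robot.get_obs(): the state, without advancing time (a new reading comes with each control period).
- vision.camera(name): name is "scene" or "top"; returns a dict with "img" (420x560x3 uint8, blue, green, red), "z_map" (420x560 float32, m along the optical axis (not along the pixel's ray), 0 where there is no reading), "fov_y" (degrees; the focal length in pixels is half the picture's height over the tangent of half this angle, whatever the lens; pixels are square), "cx", "cy" (the principal point, pixels), "rvec" (rotation vector, rad) and "tvec" (3), from world to camera coordinates, as OpenCV has them. Camera axes: x right, y down, z forward; pixel columns grow to the right and rows downward; lengths in m; the calibration is good to about 2 mm. A picture is of the moment at which its call begins.
- robot.hand_in(): hands the job in; it is judged then, once.
Trained networks look in the newest picture that a camera, given by its name, has taken for a name from the list of things; names that differ only in an ending like _2 or _b are one class to them, and where a whole thing is asked for, a point or a joint stands for the part that bears it (a point fixed in the world has none). Each returns a list of dicts, best first, with "conf" (0 to 1); they miss things now and then, are a little off and sometimes report something else, mostly with a low value. They report only what shows in the picture. A call takes as long as a camera call. They do not tell look-alikes from the thing itself.
- vision.trace(camera, query): "mask" (420x560 bool, what is visible of it) and "extent" ([left, top, width, height] in pixels, round what is visible of it).
- vision.place_of(camera, query): "uv" ([column, row] in pixels: a listed point, or the origin of a listed thing).
The state is a dict: "clock": time; "qpos": joint angles; "qd": joint speeds; "tau": joint torques, N m; "ee_pos": TCP position; "eef_rot": TCP orientation; "contact_force": force on the tool from outside, world axes, zero at the start; "torque": the same for the moment, N m; "finger_gap": opening from 0.0 (shut) to 1.0 (fully open); "gripper_force": force on a finger pad.
Only numpy, scipy, OpenCV 4.12 (cv2) and the standard library are available. Lean on these libraries where they do the work, as an engineer would, in place of code of your own. Each camera call takes 0.05 s, during which the arm holds its last target. There are 200 camera calls.

## Task

Build up the module stack on the black dock: set the green case squarely on the dock and let it go, then the white case squarely on the green one and let it go, each with its long side along the dock's long side. Then put the orange clip cover over the stack, with a leg over each end of the dock, and press it down until both brass catches snap in over its hooks and its plate sits flat on the white case. Finish while still holding the cover and pressing it firmly down (about 10 N), without letting go, and leave the multimeter, the red parts bin and the screwdriver where they are.

Things in the scene. Friction and masses are not known exactly. Their poses are not given: they have to be found in the camera images.
- dock: black dock base fixed to the bench, 80 x 60 mm and 35 mm high with a flat top; the origin is the centre of its underside on the bench, x along its 80 mm side, z up. A brass catch roller sticks out 6 mm from the middle of each of its two x ends, 20 mm above the bench
- catch_a (a joint): sprung brass catch roller (6 mm radius, 36 mm long, along the dock's y) on the dock's +x end: 0 = fully out, grows to at most 0.006 m as it is pushed into the dock; spring about 4 N at 0 and 1 N more per mm. A hook of the cover must push it in by about 3.5 mm to pass it, after which it springs back out over the hook
- catch_b (a joint): the same catch on the dock's -x end. With both cases stacked, the hooks meet the catches when the cover's origin is about 112 mm above the bench; pressing takes some 10 to 15 N, the force drops suddenly at about 104 mm as the hooks pass, and the plate then sits on the white case with the cover's origin 95 mm above the bench
- green_case: closed green module case, 76 x 56 mm and 30 mm high, about 0.16 kg, loose on the bench; origin at the centre of its underside, x along its 76 mm side, z up; either way round is the same
- white_case: closed white module case, the same shape and size as the green one; origin at the centre of its underside, x along its 76 mm side, z up
- cover: orange clip cover, 0.13 kg: plate 106 x 56 x 6 mm; on top a rib 50 mm (x) by 24 mm (y), 25 mm high; at its x ends two legs 44 mm wide, 97 mm apart inside, reaching 88 mm below the plate, ending in rounded inward hooks 85 mm apart. Starts standing on the legs. Origin: centre of the plate's underside (88 mm above the bench at the start), x from leg to leg, z up; a half turn is the same
- cover_grip (a point): point in the middle of the cover's rib, 22 mm above the cover's origin (16 mm above the plate's top), where two fingers can take it across its 24 mm width (along the cover's y)
- multimeter: blue and black multimeter lying face up, 70 x 130 x 34 mm (130 along its y), bystander; origin at the centre of its underside
- parts_bin: small red open bin, 95 x 75 x 45 mm, bystander; origin at the centre of its underside
- screwdriver: screwdriver with a yellow handle, 160 mm long, lying along its own x, bystander; origin under its middle
There are look-alikes about, which are no part of the job. Several things have the shape of the cover; the one meant has the colours described above.

How it is judged:
By the outcome, as a careful person would: the job done as asked, in the order asked, and still so for the second after the job is handed in, while the arm keeps its last pose, push and grip.
It also fails if it takes over 67 s, if anything falls off the work surface, if the arm or the gripper's body presses on something with over 40 N, if the wrist force passes 120 N, or if a joint passes its speed limit or range.

## Working session

There is one attempt and no reset: what is moved stays moved. The work goes in short steps, Python scripts to look and compute and a tool call to move; the robot and the scene stay as the last step left them, time stands still between calls to the robot, and variables do not carry over. Pictures are saved under pics/ and viewed, at most 10 in all, crops included, and the job is handed in when it is done.

Besides the shell and the picture viewer there is one more tool, called after "Emit:" as name(argument=value, ...), one argument or row to a line, values as JSON. move_arm: Moves the arm, as the interface text tells. Its arguments: {"type":"object","properties":{"plan":{"type":"array","items":{"type":"array","items":{"type":"number"}}},"grip_force":{"type":"number"}},"required":["plan"]}

```bash
mkdir -p pics; ls; cat > h.py <<'E'
import numpy as np, cv2
from station import robot, vision
def cam(n):
    c=vision.camera(n); h=c["img"].shape[0]; c["f"]=h/2/np.tan(np.radians(c["fov_y"])/2)
    c["R"]=cv2.Rodrigues(np.array(c["rvec"],float))[0]; c["t"]=np.array(c["tvec"],float).ravel()
    v,u=np.mgrid[:420,:560]; z=c["z_map"]
    P=np.stack([(u-c["cx"])/c["f"]*z,(v-c["cy"])/c["f"]*z,z],-1)
    c["W"]=(P-c["t"])@c["R"]; c["W"][z==0]=np.nan
    return c
E
python3 - <<'E'
from h import *
for n in("scene","top"):
    c=cam(n); cv2.imwrite(f"pics/{n}0.png",c["img"]); print(n,c["fov_y"],-c["R"].T@c["t"])
    for q in["dock","green_case","white_case","cover","cover_grip","multimeter","parts_bin","screwdriver"]:
        for r in vision.trace(n,q)[:4]:
            m=r["mask"]; print(q,round(r["conf"],2),r["extent"],np.nanmedian(c["W"][m],0).round(3),np.median(c["img"][m],0))
o=robot.get_obs();print(o,robot.finger_overhang)
E
```

```text
pics
scene 46.71634973317734 [ 1.22958441 -0.40932065  0.8581185 ]
dock 0.67 [246.2, 216.8, 48.1, 32.5] [ 0.499 -0.013  0.035] [60. 59. 57.]
green_case 0.94 [362.5, 215.1, 42.2, 36.2] [0.641 0.229 0.03 ] [114. 208.  75.]
white_case 0.65 [164.6, 230.5, 36.7, 35.5] [ 0.452 -0.211  0.031] [232.5 237.  235.5]
cover 0.95 [342.7, 150.2, 37.4, 52.4] [0.483 0.285 0.088] [ 47. 110. 201.]
cover 0.92 [306.3, 122.4, 41.4, 39.7] [0.293 0.284 0.096] [199.  93. 171.]
cover 0.74 [368.8, 115.9, 36.2, 46.7] [0.378 0.449 0.078] [127.  62. 108.]
cover_grip 0.75 [340.6, 151.2, 42.1, 50.3] [0.483 0.284 0.088] [ 48. 109. 200.]
cover_grip 0.72 [309.0, 124.2, 34.4, 40.1] [0.295 0.286 0.096] [193.   93.  163.5]
cover_grip 0.64 [369.2, 116.4, 35.2, 47.4] [0.379 0.449 0.08 ] [126.  62. 107.]
multimeter 0.85 [70.2, 253.3, 68.4, 44.9] [ 0.444 -0.394  0.035] [154. 100.  60.]
multimeter 0.24 [344.1, 152.7, 37.0, 50.3] [0.482 0.285 0.087] [ 47. 110. 200.]
screwdriver 0.88 [302.8, 261.9, 46.1, 53.0] [0.729 0.014 0.022] [ 71. 219. 232.]
top 46.725390458846896 [0.35431848 0.02998786 1.52878769]
dock 0.87 [274.1, 195.7,
[... 1099 characters left out ...]
ck': 0.9, 'qpos': array([-1.39003241,  0.46746851, -0.01156138,  1.60272116,  0.00600994,
        1.07139514, -0.05629869]), 'qd': array([ 0.00060283, -0.0006809 , -0.00085192,  0.00061494, -0.00083328,
       -0.00070253, -0.00091533]), 'tau': array([ 7.30595657e-04, -5.20407200e+01, -1.22293163e-02, -2.44046116e+01,
       -5.67162631e-02,  1.13671686e-02,  2.21500216e-05]), 'ee_pos': array([0.14430374, 0.63377958, 0.23160402]), 'eef_rot': array([3.42536427e-05, 1.11698199e-01, 9.93742175e-01, 1.91936516e-05]), 'contact_force': array([0.15281455, 0.44628603, 0.49583642]), 'torque': array([-0.04977603,  0.02758093, -0.01230612]), 'gripper_force': 0.0, 'finger_gap': 1.0003050745180109} 0.017
```

```bash
cat >> h.py <<'E'
def rect(c,p,z,dz,r,extra=None):
    W=c["W"]; m=(abs(W[...,2]-z)<dz)&(np.hypot(W[...,0]-p[0],W[...,1]-p[1])<r)
    if extra is not None: m&=extra
    x=W[m][:,:2]
    k,l,s,_=cv2.connectedComponentsWithStats(m.astype(np.uint8))
    m=l==1+np.argmax(s[1:,4]); x=W[m][:,:2]
    (cx,cy),(w,h),a=cv2.minAreaRect((x*1000).astype(np.float32))
    if w<h: w,h,a=h,w,a+90
    return np.round([cx,cy,w,h,(a+90)%180-90,np.median(W[m][:,2])*1000,m.sum()],1)
E
python3 - <<'E'
from h import *
a=cv2.imread("pics/scene0.png");b=cv2.imread("pics/top0.png")
cv2.imwrite("pics/ab.png",cv2.resize(np.vstack([a[90:330],b[90:330]]),(0,0),fx=1.25,fy=1.25))
for n in("scene","top"):
    c=cam(n)
    for q,p,z,dz,r in[("dock",(.497,-.01),.035,.006,.065),("green",(.639,.234),.03,.006,.065),("white",(.448,-.208),.03,.006,.065),("coverplate",(.465,.288),.094,.006,.075),("rib",(.465,.288),.119,.006,.05)]:
        print(n,q,rect(c,p,z,dz,r))
E
```

```text
scene dock [490.5  -8.4  86.2  62.6  20.9  36.  651. ]
scene green [634.2 237.9  78.   62.4  16.8  31.  563. ]
scene white [ 440.3 -208.    79.9   57.6   17.2   31.3  637. ]
scene coverplate [460.4 290.9 110.5  57.8 -12.8  95.  381. ]
scene rib [460.7 290.   55.1  25.6  -8.4 119.7 140. ]
top dock [492.8  -7.6  84.4  60.7  21.5  34.8 470. ]
top green [638.2 239.1  77.5  56.6  13.8  30.6 414. ]
top white [ 444.7 -206.8   75.    56.9   16.9   29.5  413. ]
top coverplate [463.9 292.8 105.8  56.4 -11.9  94.1 487. ]
top rib [464.  292.8  49.7  24.6 -11.5 118.4 139. ]
```

View pics/ab.png

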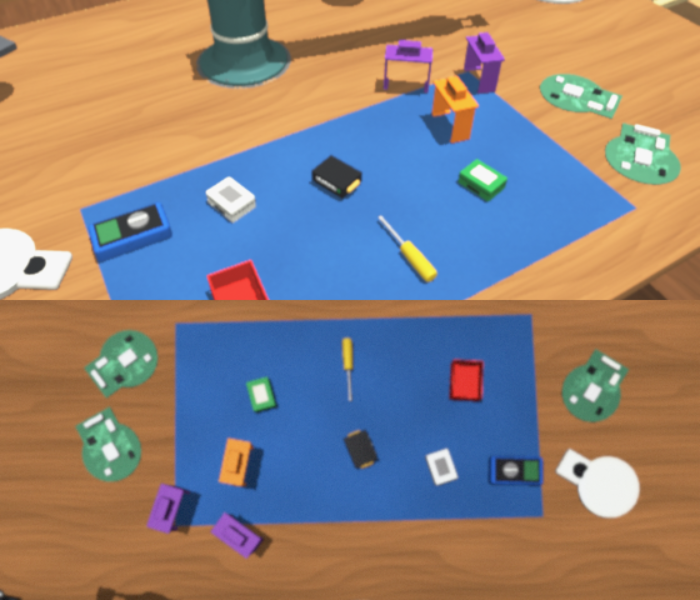

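Emit:
move_arm(
  plan=[
    [-3.55,-1.73,0,0,0,0,9.0],
    [-3.55,-1.73,0,0,0,0,9.0],
    [-3.55,-1.73,0,0,0,0,9.0],
    [-3.55,-1.73,0,0,0,0,9.0],
    [-3.55,-1.73,0,0,0,0,9.0],
    [-3.55,-1.73,0,0,0,0,9.0],
    [-3.55,-1.73,0,0,0,0,9.0],
    [-3.55,-1.73,0,0,0,0,9.0],
  ],
)

```text
clock: 1.67
ee_pos: [0.3918, 0.4344, 0.2319]
eef_rot: [0.0, 0.112, 0.994, 0.0]
contact_force: [0.4, -0.5, 0.3]
finger_gap: 0.979
gripper_force: 0.0
```

Emit:
move_arm(
  plan=[
    [-3.55,-1.73,0,0,0,0,9.0],
    [-3.55,-1.73,0,0,0,0,9.0],
    [-3.55,-1.73,0,0,0,0,9.0],
    [-3.55,-1.73,0,0,0,0,9.0],
    [-3.55,-1.73,0,0,0,0,9.0],
    [-3.55,-1.73,0,0,0,0,9.0],
    [-3.55,-1.73,0,0,0,0,9.0],
    [-3.55,-1.73,0,0,0,0,9.0],
  ],
)

```text
clock: 2.33
ee_pos: [0.638, 0.2365, 0.2318]
eef_rot: [0.0, 0.112, 0.994, 0.0]
contact_force: [0.2, 0.9, -0.1]
finger_gap: 0.981
gripper_force: 0.0
```

Emit:
move_arm(
  plan=[
    [0,0,3,0,0,-7,9.0],
    [0,0,3,0,0,-7,9.0],
    [0,0,3,0,0,-7,9.0],
    [0,0,3,0,0,-6.8,9.0],
    [0,0,0,0,0,0,9.0],
  ],
)

```text
clock: 2.75
ee_pos: [0.6327, 0.236, 0.105]
eef_rot: [-0.005, -0.132, 0.991, -0.001]
contact_force: [-0.6, -0.5, -1.2]
finger_gap: 0.978
gripper_force: 0.0
```

```bash
cat >> h.py <<'E'
def tool(): 
    o=robot.get_obs(); q=o["eef_rot"]; from scipy.spatial.transform import Rotation as Ro
    return o,Ro.from_quat([q[1],q[2],q[3],q[0]]).as_matrix()
def go(x,y,z,ay):
    "tool-axes shift (cm) after the turn (deg about tool z) that puts tool y at world angle ay"
    o,R=tool(); a=np.degrees(np.arctan2(R[1,1],R[0,1])); t=-((ay-a+180)%360-180)
    A=np.radians(ay); d=100*(np.array([x,y,z])-o["ee_pos"])
    T=lambda A:[round(float(v),2) for v in (-d[0]*np.sin(A)+d[1]*np.cos(A), d[0]*np.cos(A)+d[1]*np.sin(A),-d[2])]
    print("t",o["clock"],"pos",o["ee_pos"].round(4),"ya",round(a,2),"tilt z",R[:,2].round(4),"j",o["qpos"].round(2),"F",o["contact_force"].round(1))
    print("turn",round(t,2),"shift after turn",T(A),"before turn",T(np.radians(a)))
E
python3 - <<'E'
from h import *
go(.6362,.2385,.024,105)
c=cam("top");print(rect(c,(.638,.239),.03,.006,.065))
E
```

```text
t 2.75 pos [0.6327 0.236  0.105 ] ya 105.13 tilt z [-0.0104 -0.0039 -0.9999] j [-0.45  0.65  0.06  1.62 -0.04  0.89  1.46] F [-0.6 -0.5 -1.2]
turn 0.13 shift after turn [-0.4, 0.15, 8.1] before turn [-0.4, 0.15, 8.1]
[630.  211.4  47.    6.3  16.9  29.2  27. ]
```

Emit:
move_arm(
  plan=[
    [0,0,2.5,0,0,0,9.0],
    [0,0,2.5,0,0,0,9.0],
    [0,0,2,0,0,0,9.0],
    [0,0,1,0,0,0,9.0],
    [0,0,0,0,0,0,9.0],
    [0,0,0,0,0,0,9.0],
  ],
)

```text
clock: 3.3
ee_pos: [0.6377, 0.2383, 0.0332]
eef_rot: [0.001, -0.13, 0.992, 0.0]
contact_force: [0.8, 0.9, 0.1]
finger_gap: 0.982
gripper_force: 0.0
```

```bash
python3 - <<'E'
from h import *
go(.6362,.2385,.024,105)
E
```

```text
t 3.3 pos [0.6377 0.2383 0.0332] ya 104.9 tilt z [ 1.8e-03  6.0e-04 -1.0e+00] j [-0.44  0.75  0.05  1.64 -0.05  0.76  1.46] F [0.8 0.9 0.1]
turn -0.1 shift after turn [0.14, 0.06, 0.92] before turn [0.14, 0.06, 0.92]
```

Emit:
move_arm(
  plan=[
    [0.1,0,0.9,0,0,0,9.0],
    [0,0,0,0,0,0,5],
    [0,0,0,0,0,0,5],
    [0,0,0,0,0,0,5],
    [0,0,0,0,0,0,5],
    [0,0,0,0,0,0,5],
    [0,0,0,0,0,0,5],
    [0,0,0,0,0,0,5],
  ],
  grip_force=20,
)

```text
clock: 3.97
ee_pos: [0.6359, 0.2379, 0.023]
eef_rot: [0.0, -0.13, 0.991, 0.0]
contact_force: [-0.5, 0.5, 2.2]
finger_gap: 0.609
gripper_force: 20.0
```

```bash
python3 - <<'E'
from h import *
go(.492,-.008,.13,111.3)
E
```

```text
t 3.9667 pos [0.6359 0.2379 0.023 ] ya 104.97 tilt z [ 4.e-04  5.e-04 -1.e+00] j [-0.44  0.76  0.05  1.64 -0.05  0.74  1.46] F [-0.5  0.5  2.2]
turn -6.33 shift after turn [22.33, -17.68, -10.7] before turn [20.25, -20.04, -10.7]
```

Emit:
move_arm(
  plan=[
    [0,0,-2.5,0,0,0,5],
    [0,0,-4,0,0,0,5],
    [0,0,-4,0,0,0,5],
    [1.5,-1.5,0,0,0,0,5],
    [2.75,-2.7,0,0,0,0,5],
    [2.75,-2.7,0,0,0,0,5],
    [2.75,-2.7,0,0,0,0,5],
    [2.75,-2.7,0,0,0,0,5],
  ],
)

```text
clock: 4.63
ee_pos: [0.5452, 0.0849, 0.1273]
eef_rot: [-0.0, -0.13, 0.991, -0.0]
contact_force: [-0.8, -1.0, -1.4]
finger_gap: 0.607
gripper_force: 20.0
```

Emit:
move_arm(
  plan=[
    [2.75,-2.7,0,0,0,0,5],
    [2.75,-2.7,0,0,0,0,5],
    [2.25,-2.3,0,0,0,0,5],
    [0,0,1.5,0,0,-6.3,5],
    [0,0,1,0,0,0,5],
    [0,0,0,0,0,0,5],
    [0,0,0,0,0,0,5],
  ],
)

```text
clock: 5.22
ee_pos: [0.4917, -0.007, 0.102]
eef_rot: [-0.001, -0.184, 0.983, 0.0]
contact_force: [0.2, 0.7, -1.1]
finger_gap: 0.609
gripper_force: 20.0
```

```bash
python3 - <<'E'
from h import *
go(.492,-.008,.0585,111.3)
o,R=tool(); zc=o["ee_pos"][2]+.007
for n in("scene","top"):
    c=cam(n); cv2.imwrite(f"pics/{n}1.png",c["img"])
    b,g,r=[c["img"][...,i].astype(int) for i in range(3)]
    G=(g>b*1.25)&(g>r*1.25)
    print(n,rect(c,o["ee_pos"],zc,.008,.06),rect(c,o["ee_pos"],zc-.015,.03,.06,G))
    for x in vision.trace(n,"green_case")[:1]: print(x["extent"],x["conf"])
a=cv2.imread("pics/scene1.png")
cv2.imwrite("pics/s1.png",cv2.resize(a[120:300,160:400],(0,0),fx=3,fy=3))
E
```

```text
t 5.2167 pos [ 0.4917 -0.007   0.102 ] ya 111.22 tilt z [-1.5e-03  4.0e-04 -1.0e+00] j [-0.1   0.39  0.06  2.09 -0.04  0.66  1.92] F [ 0.2  0.7 -1.1]
turn -0.08 shift after turn [0.0, -0.1, 4.35] before turn [0.0, -0.1, 4.35]
scene [503.2  -2.7  81.7  58.5 -56.  110.2 481. ] [500.2  -4.1  62.2  59.5 -65.6 107.5 378. ]
[246.8, 195.8, 43.2, 28.9] 0.87Traceback (most recent call last):
  File "<stdin>", line 8, in <module>
  File "h.py", line 15, in rect
    m=l==1+np.argmax(s[1:,4]); x=W[m][:,:2]
           ~~~~~~~~~^^^^^^^^^
    return _wrapfunc(a, 'argmax', axis=axis, out=out, **kwds)
    return bound(*args, **kwds)
ValueError: attempt to get argmax of an empty sequence
```

```bash
python3 - <<'E'
from h import *
o,R=tool(); p=o["ee_pos"]; A=np.radians(21.3); ex=np.array([np.cos(A),np.sin(A)]); ey=np.array([-ex[1],ex[0]])
def face(c,base,z0,h,L,B,ctr):
    W=c["W"]; d=(W[...,:2]-ctr)*1000; u=d@ex; v=d@ey; z=W[...,2]*1000-z0
    zz=(z>5)&(z<h-5)
    mu=zz&(abs(u-L)<9)&(abs(v)<B-5); mv=zz&(abs(v+B)<9)&(abs(u)<L-5); mt=(abs(z-h)<4)&(abs(u)<L-4)&(abs(v)<B-4)
    for m,k,q,e in((mu,"u",u,v),(mv,"v",v,u)):
        if m.sum()>5:
            f=np.polyfit(e[m],q[m],1); r=q[m]-np.polyval(f,e[m])
            print(base,k,"med",np.median(q[m]).round(2),"slope deg",np.degrees(np.arctan(f[0])).round(2),"sd",r.std().round(2),m.sum())
c=cam("scene"); cv2.imwrite("pics/s1.png",cv2.resize(c["img"][120:300,160:400],(0,0),fx=3,fy=3))
face(c,"green",p[2]*1000-24,30,38,28,p[:2])
face(c,"dock",0,35,40,30,np.array([.492,-.008]))
E
```

```text
green u med 35.81 slope deg 0.1 sd 1.0 78
green v med -27.72 slope deg -0.86 sd 2.1 83
dock u med 38.45 slope deg 2.88 sd 2.6 77
dock v med -28.28 slope deg -0.03 sd 1.69 124
```

View pics/s1.png

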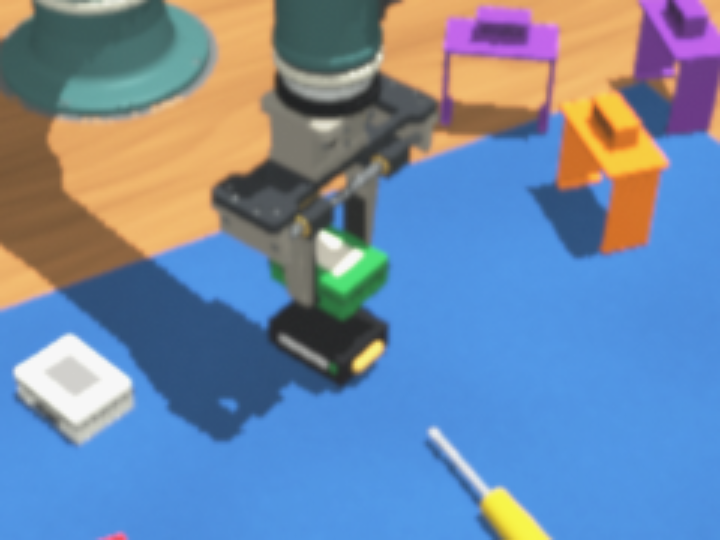

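Emit:
move_arm(
  plan=[
    [-0.05,0.04,1.5,0,0,0,5],
    [0,0,1.5,0,0,0,5],
    [0,0,0.8,0,0,0,5],
    [0,0,0.4,0,0,0,5],
    [0,0,0.1,0,0,0,5],
    [0,0,0,0,0,0,5],
    [0,0,0,0,0,0,5],
  ],
)

```text
clock: 6.0
ee_pos: [0.4926, -0.0073, 0.0601]
eef_rot: [0.001, -0.185, 0.983, -0.0]
contact_force: [-0.2, -0.3, -0.4]
finger_gap: 0.604
gripper_force: 20.0
```

Emit:
move_arm(
  plan=[
    [0,0,0.15,0,0,0,5],
    [0,0,0.1,0,0,0,5],
    [0,0,0,0,0,0,5],
    [0,0,0,0,0,0,5],
  ],
)

```text
clock: 6.33
ee_pos: [0.4926, -0.0074, 0.0579]
eef_rot: [0.001, -0.184, 0.983, -0.0]
contact_force: [-2.0, -0.6, 5.2]
finger_gap: 0.608
gripper_force: 20.0
```

```bash
python3 - <<'E'
from h import *
print(robot.get_obs()["contact_force"],robot.get_obs()["ee_pos"])
E
```

```text
[-1.97479531 -0.58273504  5.20626718] [ 0.49260893 -0.00742659  0.05787609]
```

Emit:
move_arm(
  plan=[
    [0,0,0,0,0,0,9],
    [0,0,0,0,0,0,9],
    [0,0,0,0,0,0,9],
    [0,0,0,0,0,0,9],
    [0,0,-2,0,0,0,9],
    [0,0,-4,0,0,0,9],
    [0,0,-4,0,0,0,9],
  ],
)

```text
clock: 6.92
ee_pos: [0.4907, -0.0075, 0.157]
eef_rot: [-0.002, -0.185, 0.983, 0.0]
contact_force: [0.8, -0.3, 0.9]
finger_gap: 0.979
gripper_force: 0.0
```

```bash
python3 - <<'E'
from h import *
go(.4425,-.2074,.024,107)
E
```

```text
t 6.9167 pos [ 0.4907 -0.0075  0.157 ] ya 111.28 tilt z [-4.1e-03 -4.0e-04 -1.0e+00] j [-0.11  0.3   0.07  2.05 -0.03  0.79  1.92] F [ 0.8 -0.3  0.9]
turn 4.28 shift after turn [10.45, -17.7, 13.3] before turn [11.74, -16.88, 13.3]
```

Emit:
move_arm(
  plan=[
    [1.95,-2.81,0,0,0,0,9],
    [1.95,-2.81,0,0,0,0,9],
    [1.95,-2.81,0,0,0,0,9],
    [1.95,-2.81,0,0,0,0,9],
    [1.95,-2.81,0,0,0,0,9],
    [1.95,-2.81,0,0,0,0,9],
    [0,0,3.5,0,0,4.3,9],
    [0,0,3.5,0,0,0,9],
  ],
)

```text
clock: 7.58
ee_pos: [0.4452, -0.2104, 0.088]
eef_rot: [0.003, -0.144, 0.99, -0.002]
contact_force: [0.3, 0.7, 0.0]
finger_gap: 0.984
gripper_force: 0.0
```

```bash
cat >> h.py <<'E'
def face(c,base,z0,h,L,B,ctr,ang,vmin=0,ends=(1,-1)):
    A=np.radians(ang); ex=np.array([np.cos(A),np.sin(A)]); ey=np.array([-ex[1],ex[0]])
    W=c["W"]; d=(W[...,:2]-np.array(ctr))*1000; u=d@ex; v=d@ey; z=W[...,2]*1000-z0
    zz=(z>5)&(z<h-5)
    mu=zz&(abs(u-L)<7)&(abs(v)<B-4)&(abs(v)>=vmin); mv=zz&(abs(v+B)<7)&(abs(u)<L-4)
    for m,k,q,e,w in((mu,"u",u,v,L),(mv,"v",v,u,-B)):
        if m.sum()>5:
            f=np.polyfit(e[m],q[m],1)
            print(base,k,"centre",(np.median(q[m])-w).round(2),"slope",np.degrees(np.arctan(f[0])).round(2),m.sum())
E
python3 - <<'E'
from h import *
go(.4425,-.2074,.024,107)
c=cam("scene")
face(c,"green",35,30,38,28,(.492,-.008),21.3)
face(c,"dock",0,35,40,30,(.492,-.008),21.3,20)
print("scene",rect(c,(.492,-.008),.065,.006,.065))
c=cam("top");print("top",rect(c,(.492,-.008),.065,.006,.065))
E
```

```text
t 7.5833 pos [ 0.4452 -0.2104  0.088 ] ya 106.52 tilt z [ 0.0056 -0.003  -1.    ] j [ 0.24  0.42  0.16  2.1  -0.11  0.62  2.33] F [0.3 0.7 0. ]
turn -0.48 shift after turn [0.17, 0.37, 6.4] before turn [0.18, 0.37, 6.4]
green u centre -1.42 slope -0.11 77
green v centre 0.85 slope -0.38 125
dock u centre -2.93 slope 0.52 16
dock v centre 1.66 slope -0.06 135
scene [491.9  -9.5  79.2  59.1  20.2  66.2 590. ]
top [495.4  -6.7  76.2  55.9  20.7  64.8 420. ]
```

Emit:
move_arm(
  plan=[
    [0,0,2,0,0,0,9],
    [0,0,2,0,0,0,9],
    [0,0,1,0,0,0,9],
    [0,0,0,0,0,0,9],
    [0,0,0,0,0,0,9],
  ],
)

```text
clock: 8.1
ee_pos: [0.4447, -0.2069, 0.0379]
eef_rot: [0.0, -0.148, 0.989, 0.0]
contact_force: [-0.2, 1.1, -0.1]
finger_gap: 0.978
gripper_force: 0.0
```

```bash
python3 - <<'E'
from h import *
go(.4423,-.2076,.024,107)
E
```

```text
t 8.1 pos [ 0.4447 -0.2069  0.0379] ya 107.01 tilt z [ 3.e-04  1.e-04 -1.e+00] j [ 0.25  0.51  0.14  2.12 -0.13  0.52  2.36] F [-0.2  1.1 -0.1]
turn 0.01 shift after turn [0.25, 0.0, 1.39] before turn [0.25, 0.0, 1.39]
```

Emit:
move_arm(
  plan=[
    [0.25,0,0.8,0,0,0,9],
    [0,0,0.6,0,0,0,9],
    [0,0,0,0,0,0,9],
    [0,0,0,0,0,0,5],
    [0,0,0,0,0,0,5],
    [0,0,0,0,0,0,5],
    [0,0,0,0,0,0,5],
    [0,0,0,0,0,0,5],
  ],
)

```text
clock: 8.77
ee_pos: [0.442, -0.2077, 0.0233]
eef_rot: [0.0, -0.148, 0.989, -0.0]
contact_force: [0.4, -0.9, -0.0]
finger_gap: 0.637
gripper_force: 0.0
```

```bash
python3 - <<'E'
from h import *
go(.4922,-.0073,.16,111.0)
E
```

```text
t 8.7667 pos [ 0.442  -0.2077  0.0233] ya 106.98 tilt z [ 3.e-04 -1.e-04 -1.e+00] j [ 0.26  0.54  0.13  2.13 -0.14  0.49  2.37] F [ 0.4 -0.9 -0. ]
turn -4.02 shift after turn [-11.87, 16.91, -13.67] before turn [-10.66, 17.7, -13.67]
```

Emit:
move_arm(
  plan=[
    [0,0,0,0,0,0,5],
    [0,0,0,0,0,0,5],
    [0,0,0,0,0,0,5],
    [0,0,-2.6,0,0,0,5],
    [0,0,-3.7,0,0,0,5],
    [0,0,-3.7,0,0,0,5],
    [0,0,-3.7,0,0,0,5],
    [-1.78,2.95,0,0,0,0,5],
  ],
)

```text
clock: 9.43
ee_pos: [0.4527, -0.1816, 0.1665]
eef_rot: [0.005, -0.143, 0.99, -0.004]
contact_force: [1.7, -0.4, -1.5]
finger_gap: 0.608
gripper_force: 20.0
```

Emit:
move_arm(
  plan=[
    [-1.78,2.95,0,0,0,0,5],
    [-1.78,2.95,0,0,0,0,5],
    [-1.78,2.95,0,0,0,0,5],
    [-1.78,2.95,0,0,0,0,5],
    [-1.76,2.95,0,0,0,0,5],
    [0,0,2,0,0,-4,5],
    [0,0,0,0,0,0,5],
    [0,0,0,0,0,0,5],
  ],
)

```text
clock: 10.1
ee_pos: [0.4909, -0.0074, 0.1392]
eef_rot: [-0.002, -0.182, 0.983, 0.0]
contact_force: [0.4, -0.2, -2.5]
finger_gap: 0.607
gripper_force: 20.0
```

```bash
python3 - <<'E'
from h import *
go(.4922,-.0073,.088,111.0)
o,R=tool()
c=cam("scene")
face(c,"white",o["ee_pos"][2]*1000-23.5,30,38,28,(.492,-.008),21)
face(c,"green",35,30,38,28,(.492,-.008),21)
face(c,"dock",0,35,40,30,(.492,-.008),21,20)
E
```

```text
t 10.1 pos [ 0.4909 -0.0074  0.1392] ya 110.92 tilt z [-3.2e-03 -5.0e-04 -1.0e+00] j [-0.11  0.33  0.07  2.07 -0.03  0.75  1.91] F [ 0.4 -0.2 -2.5]
turn -0.08 shift after turn [-0.13, -0.04, 5.12] before turn [-0.13, -0.04, 5.12]
white u centre -3.45 slope -0.18 93
white v centre 0.71 slope 0.68 93
green u centre -1.35 slope 0.16 74
green v centre 0.86 slope 0.45 134
dock u centre -3.28 slope 1.82 17
dock v centre 1.44 slope 0.44 131
```

Emit:
move_arm(
  plan=[
    [-0.1,0.03,1.6,0,0,0,5],
    [0,0,1.6,0,0,0,5],
    [0,0,1.0,0,0,0,5],
    [0,0,0.5,0,0,0,5],
    [0,0,0.2,0,0,0,5],
    [0,0,0.1,0,0,0,5],
    [0,0,0,0,0,0,5],
    [0,0,0,0,0,0,5],
  ],
)

```text
clock: 10.82
ee_pos: [0.4934, -0.0068, 0.0907]
eef_rot: [0.001, -0.182, 0.983, -0.0]
contact_force: [-0.6, -1.2, -2.8]
finger_gap: 0.607
gripper_force: 20.0
```

```bash
python3 - <<'E'
from h import *
go(.4922,-.0073,.088,111.0)
c=cam("scene")
face(c,"white",65,30,38,28,(.492,-.008),21)
face(c,"green",35,30,38,28,(.492,-.008),21)
E
```

```text
t 10.8167 pos [ 0.4934 -0.0068  0.0907] ya 110.96 tilt z [ 1.1e-03  1.0e-04 -1.0e+00] j [-0.11  0.41  0.06  2.09 -0.04  0.64  1.92] F [-0.6 -1.2 -2.8]
turn -0.04 shift after turn [0.13, -0.0, 0.27] before turn [0.13, -0.01, 0.27]
white u centre -0.76 slope 0.55 78
white v centre 1.11 slope 0.08 81
green u centre -1.32 slope -0.31 77
green v centre 0.58 slope -0.22 128
```

Emit:
move_arm(
  plan=[
    [0.1,0,0.1,0,0,0,5],
    [0,0,0.1,0,0,0,5],
    [0,0,0.1,0,0,0,5],
    [0,0,0,0,0,0,5],
    [0,0,0,0,0,0,5],
  ],
)

```text
clock: 11.28
ee_pos: [0.4921, -0.007, 0.0882]
eef_rot: [0.0, -0.182, 0.983, 0.0]
contact_force: [-3.9, 0.7, 9.6]
finger_gap: 0.609
gripper_force: 20.0
```

Contact. Release and rise.

Emit:
move_arm(
  plan=[
    [0,0,-0.05,0,0,0,5],
    [0,0,0,0,0,0,9],
    [0,0,0,0,0,0,9],
    [0,0,0,0,0,0,9],
    [0,0,0,0,0,0,9],
    [0,0,-2,0,0,0,9],
    [0,0,-4,0,0,0,9],
    [0,0,-4,0,0,0,9],
  ],
)

```text
clock: 11.95
ee_pos: [0.4907, -0.0071, 0.1875]
eef_rot: [-0.002, -0.182, 0.983, 0.0]
contact_force: [1.8, 0.7, 1.0]
finger_gap: 0.981
gripper_force: 0.0
```

```bash
python3 - <<'E'
from h import *
go(.4625,.291,.15,78.2)
E
```

```text
t 11.95 pos [ 0.4907 -0.0071  0.1875] ya 110.97 tilt z [-4.e-03 -4.e-04 -1.e+00] j [-0.12  0.26  0.08  2.03 -0.03  0.86  1.91] F [1.8 0.7 1. ]
turn 32.77 shift after turn [8.86, 28.6, 3.75] before turn [-8.04, 28.85, 3.75]
```

Emit:
move_arm(
  plan=[
    [-1,3.6,0,0,0,0,9],
    [-1,3.6,0,0,0,0,9],
    [-1,3.6,0,0,0,0,9],
    [-1,3.6,0,0,0,0,9],
    [-1,3.6,0,0,0,0,9],
    [-1,3.6,0,0,0,0,9],
    [-1,3.6,0,0,0,0,9],
    [-1,3.6,0,0,0,0,9],
  ],
)

```text
clock: 12.62
ee_pos: [0.4631, 0.2923, 0.1876]
eef_rot: [0.0, -0.182, 0.983, -0.0]
contact_force: [1.2, 0.6, -0.7]
finger_gap: 0.978
gripper_force: 0.0
```

Emit:
move_arm(
  plan=[
    [0,0,0,0,0,6.6,9],
    [0,0,0,0,0,6.6,9],
    [0,0,0,0,0,6.6,9],
    [0,0,1.2,0,0,6.6,9],
    [0,0,1.2,0,0,6.4,9],
    [0,0,1.2,0,0,0,7],
    [0,0,0,0,0,0,7],
    [0,0,0,0,0,0,7],
  ],
)

```text
clock: 13.28
ee_pos: [0.4632, 0.2904, 0.1511]
eef_rot: [-0.001, 0.103, 0.995, -0.0]
contact_force: [0.4, 0.3, 0.3]
finger_gap: 0.78
gripper_force: 0.0
```

```bash
python3 - <<'E'
from h import *
go(.462,.2915,.1125,78.1)
ref=(.492,-.008)
for n in("scene","top"):
    c=cam(n)
    if n=="scene":
        face(c,"white",65,30,38,28,ref,21); face(c,"green",35,30,38,28,ref,21); face(c,"dock",0,35,40,30,ref,21,20)
        cv2.imwrite("pics/s2.png",cv2.resize(c["img"][100:280,200:440],(0,0),fx=3,fy=3))
    print(n,rect(c,ref,.095,.006,.065))
E
```

```text
t 13.2833 pos [0.4632 0.2904 0.1511] ya 78.21 tilt z [-1.2e-03 -9.0e-04 -1.0e+00] j [-0.66  0.39  0.04  1.93 -0.02  0.82  0.76] F [0.4 0.3 0.3]
turn 0.11 shift after turn [0.15, 0.08, 3.86] before turn [0.15, 0.09, 3.86]
white u centre -2.28 slope 0.75 79
white v centre 1.16 slope -0.0 138
green u centre -1.48 slope 0.09 79
green v centre 1.06 slope 0.14 124
dock u centre -2.8 slope -0.51 16
dock v centre 1.46 slope 0.03 128
scene [490.9  -8.2  78.9  58.   22.2  96.  594. ]
top [494.3  -6.9  75.5  56.4  21.3  94.8 462. ]
```

View pics/s2.png

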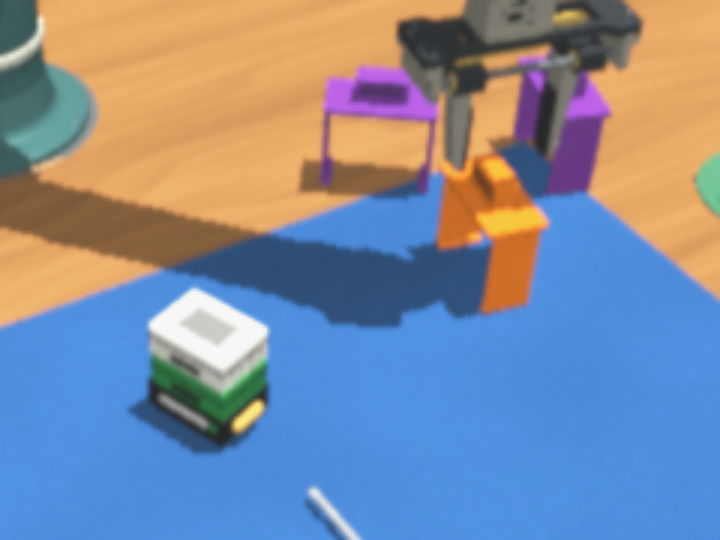

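Emit:
move_arm(
  plan=[
    [0.1,0.05,1.5,0,0,0,6],
    [0,0,1.2,0,0,0,5],
    [0,0,0.7,0,0,0,5],
    [0,0,0.3,0,0,0,5],
    [0,0,0,0,0,0,5],
    [0,0,0,0,0,0,5],
  ],
)

```text
clock: 13.88
ee_pos: [0.463, 0.2912, 0.1147]
eef_rot: [0.0, 0.103, 0.995, 0.0]
contact_force: [0.7, -0.2, 0.3]
finger_gap: 0.544
gripper_force: 0.0
```

```bash
python3 - <<'E'
from h import *
go(.462,.2915,.1125,78.1)
E
```

```text
t 13.8833 pos [0.463  0.2912 0.1147] ya 78.16 tilt z [ 2.e-04  1.e-04 -1.e+00] j [-0.66  0.45  0.04  1.95 -0.03  0.74  0.76] F [ 0.7 -0.2  0.3]
turn 0.06 shift after turn [0.1, 0.01, 0.22] before turn [0.1, 0.01, 0.22]
```

Emit:
move_arm(
  plan=[
    [0.1,0,0.15,0,0,0,3.5],
    [0,0,0,0,0,0,2],
    [0,0,0,0,0,0,2],
    [0,0,0,0,0,0,2],
    [0,0,0,0,0,0,2],
    [0,0,0,0,0,0,2],
    [0,0,0,0,0,0,2],
    [0,0,0,0,0,0,2],
  ],
  grip_force=45,
)

```text
clock: 14.55
ee_pos: [0.4619, 0.2915, 0.1133]
eef_rot: [0.0, 0.103, 0.995, 0.0]
contact_force: [-0.7, -0.2, 2.2]
finger_gap: 0.26
gripper_force: 45.0
```

```bash
python3 - <<'E'
from h import *
o,_=tool();print(o["finger_gap"]*92,o["gripper_force"])
go(.4918,-.0073,.24,111.2)
E
```

```text
23.903451166414992 44.990206360816956
t 14.55 pos [0.4619 0.2915 0.1133] ya 78.17 tilt z [ 4.e-04  3.e-04 -1.e+00] j [-0.66  0.45  0.04  1.95 -0.03  0.74  0.76] F [-0.7 -0.2  2.2]
turn -33.03 shift after turn [8.02, -28.94, -12.67] before turn [-9.05, -28.64, -12.67]
```

Emit:
move_arm(
  plan=[
    [0,0,-1.7,0,0,0,2],
    [0,0,-3.7,0,0,0,2],
    [0,0,-3.7,0,0,0,2],
    [0,0,-3.6,0,0,-6.6,2],
    [0,0,0,0,0,-6.6,2],
    [0,0,0,0,0,-6.6,2],
    [0,0,0,0,0,-6.6,2],
    [0,0,0,0,0,-6.6,2],
  ],
)

```text
clock: 15.22
ee_pos: [0.4615, 0.2912, 0.24]
eef_rot: [-0.0, -0.186, 0.982, -0.0]
contact_force: [0.2, -0.4, -1.4]
finger_gap: 0.261
gripper_force: 45.0
```

Emit:
move_arm(
  plan=[
    [0.5,-1.8,0,0,0,0,2],
    [1.0,-3.6,0,0,0,0,2],
    [1.0,-3.6,0,0,0,0,2],
    [1.0,-3.6,0,0,0,0,2],
    [1.0,-3.6,0,0,0,0,2],
    [1.0,-3.6,0,0,0,0,2],
    [1.0,-3.6,0,0,0,0,2],
    [0.9,-3.4,0,0,0,0,2],
  ],
)

```text
clock: 15.88
ee_pos: [0.489, 0.0126, 0.2399]
eef_rot: [-0.0, -0.183, 0.983, -0.0]
contact_force: [0.1, -0.3, -1.4]
finger_gap: 0.261
gripper_force: 45.0
```

Emit:
move_arm(
  plan=[
    [0.6,-2.1,0,0,0,0,2],
    [0,0,0,0,0,0,2],
    [0,0,0,0,0,0,2],
    [0,0,0,0,0,0,2],
  ],
)

```text
clock: 16.22
ee_pos: [0.4913, -0.0061, 0.2398]
eef_rot: [-0.0, -0.184, 0.983, 0.0]
contact_force: [-0.2, 1.4, -1.8]
finger_gap: 0.258
gripper_force: 45.0
```

```bash
python3 - <<'E'
from h import *
go(.4918,-.0073,.24,111.2)
o,_=tool(); z0=o["ee_pos"][2]*1000-25
c=cam("scene"); ref=(.492,-.008)
face(c,"leg",z0-88,88,53,22,ref,21.2)
face(c,"white",65,30,38,28,ref,21.2); face(c,"dock",0,35,40,30,ref,21.2,20)
print("scene plate",rect(c,ref,z0/1000+.006,.006,.075))
b,g,r=[c["img"][...,i].astype(int) for i in range(3)]
O=(r>1.5*g)&(g>1.3*b)
cv2.imwrite("pics/s3.png",cv2.resize(c["img"][100:280,160:400],(0,0),fx=3,fy=3))
W=c["W"]; A=np.radians(21.2);ex=np.array([np.cos(A),np.sin(A)]);ey=np.array([-ex[1],ex[0]])
d=(W[...,:2]-ref)*1000;u=d@ex;v=d@ey;z=W[...,2]*1000-z0
m=O&(z<-15)&(z>-80)&(u>40)&(u<62)
print("leg u",np.median(u[m]),"v range",np.percentile(v[m],[2,50,98]),m.sum())
E
```

```text
t 16.2167 pos [ 0.4913 -0.0061  0.2398] ya 111.21 tilt z [-6.e-04  5.e-04 -1.e+00] j [-0.18  0.19  0.14  1.98 -0.03  0.98  1.92] F [-0.2  1.4 -1.8]
turn 0.01 shift after turn [-0.01, -0.13, -0.02] before turn [-0.01, -0.13, -0.02]
leg u centre -3.53 slope 0.32 271
leg v centre 3.31 slope -0.58 40
white u centre -2.01 slope 0.71 79
white v centre 1.51 slope -0.31 140
dock u centre -3.24 slope -0.4 13
dock v centre 1.55 slope -0.03 130
scene plate [488.9  -5.7 107.9  61.   20.4 221.4 563. ]
leg u 49.4584652346183 v range [-19.00971975  -0.24881524  21.1281463 ] 261
```

View pics/s3.png

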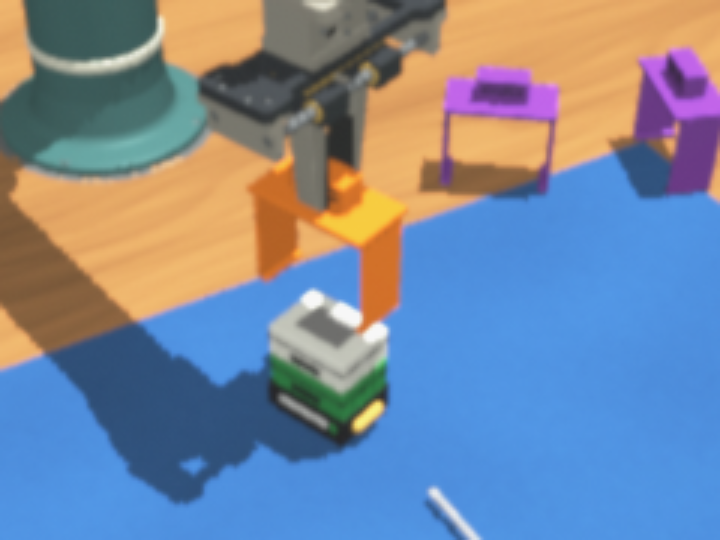

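Emit:
move_arm(
  plan=[
    [-0.07,-0.12,0.6,0,0,0,2],
    [0,0,1.0,0,0,0,2],
    [0,0,0.8,0,0,0,2],
    [0,0,0,0,0,0,2],
    [0,0,0,0,0,0,2],
  ],
)

```text
clock: 16.68
ee_pos: [0.492, -0.0075, 0.2151]
eef_rot: [-0.001, -0.184, 0.983, 0.0]
contact_force: [0.6, 0.0, -0.8]
finger_gap: 0.254
gripper_force: 45.0
```

```bash
python3 - <<'E'
from h import *
go(.4918,-.0073,.14,111.2)
o,_=tool(); z0=o["ee_pos"][2]*1000-25
c=cam("scene"); ref=(.492,-.008)
face(c,"leg",z0-88,88,53,22,ref,21.2)
face(c,"white",65,30,38,28,ref,21.2); face(c,"green",35,30,38,28,ref,21.2)
E
```

```text
t 16.6833 pos [ 0.492  -0.0075  0.2151] ya 111.21 tilt z [-2.1e-03 -2.0e-04 -1.0e+00] j [-0.17  0.22  0.14  2.   -0.04  0.92  1.92] F [ 0.6  0.  -0.8]
turn 0.01 shift after turn [0.01, 0.03, 7.51] before turn [0.01, 0.03, 7.51]
leg u centre -3.55 slope 0.09 259
leg v centre 2.22 slope -1.01 55
white u centre -2.02 slope 0.36 73
white v centre 1.21 slope -0.41 137
green u centre -1.39 slope -0.18 75
green v centre 0.71 slope -0.09 132
```

Emit:
move_arm(
  plan=[
    [-0.08,-0.03,0.8,0,0,0,2],
    [0,0,1.2,0,0,0,2],
    [0,0,1.4,0,0,0,2],
    [0,0,1.4,0,0,0,2],
    [0,0,1.2,0,0,0,2],
    [0,0,0.8,0,0,0,2],
    [0,0,0,0,0,0,2],
    [0,0,0,0,0,0,2],
  ],
)

```text
clock: 17.4
ee_pos: [0.4935, -0.0079, 0.1479]
eef_rot: [-0.0, -0.184, 0.983, -0.0]
contact_force: [-0.8, 1.0, -0.9]
finger_gap: 0.258
gripper_force: 45.0
```

```bash
python3 - <<'E'
from h import *
go(.4918,-.0073,.1372,111.2)
o,_=tool(); z0=o["ee_pos"][2]*1000-25
c=cam("scene"); ref=(.492,-.008)
face(c,"leg",z0-88,88,53,22,ref,21.2)
face(c,"white",65,30,38,28,ref,21.2)
E
```

```text
t 17.4 pos [ 0.4935 -0.0079  0.1479] ya 111.17 tilt z [-4.e-04 -1.e-04 -1.e+00] j [-0.16  0.32  0.13  2.06 -0.06  0.77  1.94] F [-0.8  1.  -0.9]
turn -0.03 shift after turn [0.14, 0.12, 1.07] before turn [0.14, 0.12, 1.07]
leg u centre -2.11 slope 0.34 226
leg v centre -4.21 slope 1.41 594
white u centre -2.19 slope -0.27 30
white v centre 1.31 slope -0.02 136
```

Emit:
move_arm(
  plan=[
    [0.05,0.08,0.4,0,0,0,2],
    [0,0,0.4,0,0,0,2],
    [0,0,0.3,0,0,0,2],
    [0,0,0.2,0,0,0,2],
    [0,0,0.1,0,0,0,2],
  ],
  grip_force=55,
)

```text
clock: 17.87
ee_pos: [0.4937, -0.0071, 0.1353]
eef_rot: [0.001, -0.184, 0.983, 0.0]
contact_force: [-2.1, -0.5, 12.5]
finger_gap: 0.258
gripper_force: 55.0
```

Emit:
move_arm(
  plan=[
    [0,0,0.2,0,0,0,2],
    [0,0,0.2,0,0,0,2],
    [0,0,0,0,0,0,2],
  ],
)

```text
clock: 18.12
ee_pos: [0.4929, -0.0076, 0.1305]
eef_rot: [0.0, -0.184, 0.983, -0.0]
contact_force: [-1.9, -0.9, 3.7]
finger_gap: 0.259
gripper_force: 55.0
```

Emit:
move_arm(
  plan=[
    [0,0,0.2,0,0,0,2],
    [0,0,0.2,0,0,0,2],
    [0,0,0.2,0,0,0,2],
    [0,0,0.2,0,0,0,2],
    [0,0,0,0,0,0,2],
    [0,0,0,0,0,0,2],
  ],
)

```text
clock: 18.62
ee_pos: [0.4922, -0.0071, 0.1216]
eef_rot: [-0.001, -0.184, 0.983, 0.0]
contact_force: [-0.3, -0.8, -3.6]
finger_gap: 0.258
gripper_force: 55.0
```

Emit:
move_arm(
  plan=[
    [0,0,0.1,0,0,0,2],
    [0,0,0.1,0,0,0,2],
    [0,0,0,0,0,0,2],
    [0,0,0,0,0,0,2],
    [0,0,0,0,0,0,2],
  ],
)

```text
clock: 19.03
ee_pos: [0.4932, -0.0071, 0.1204]
eef_rot: [0.001, -0.184, 0.983, -0.0]
contact_force: [0.3, 0.5, 0.2]
finger_gap: 0.257
gripper_force: 55.0
```

Emit:
move_arm(
  plan=[
    [0,0,0.1,0,0,0,2],
    [0,0,0,0,0,0,2],
    [0,0,0,0,0,0,2],
    [0,0,0,0,0,0,2],
  ],
)

```text
clock: 19.37
ee_pos: [0.4933, -0.0072, 0.1203]
eef_rot: [0.001, -0.184, 0.983, 0.0]
contact_force: [-2.6, 0.8, 9.4]
finger_gap: 0.261
gripper_force: 55.0
```

Emit:
move_arm(
  plan=[
    [0,0,0.02,0,0,0,2],
    [0,0,0,0,0,0,2],
    [0,0,0,0,0,0,2],
    [0,0,0,0,0,0,2],
    [0,0,0,0,0,0,2],
    [0,0,0,0,0,0,2],
  ],
)

```text
clock: 19.87
ee_pos: [0.4933, -0.0071, 0.1203]
eef_rot: [0.001, -0.184, 0.983, 0.0]
contact_force: [-3.5, 0.7, 12.3]
finger_gap: 0.254
gripper_force: 55.0
```

```bash
python3 - <<'E'
from h import *
F=[]
for i in range(6):
    c=cam("scene"); F.append(robot.get_obs()["contact_force"][2].round(1))
print(F); go(.4918,-.0073,.1203,111.2)
ref=(.492,-.008)
face(c,"leg",7,88,53,22,ref,21.2); print(rect(c,ref,.101,.006,.075))
cv2.imwrite("pics/s4.png",cv2.resize(c["img"][150:270,210:330],(0,0),fx=5,fy=5,interpolation=cv2.INTER_CUBIC))
E
```

```text
[np.float64(11.0), np.float64(11.7), np.float64(11.9), np.float64(11.6), np.float64(11.5), np.float64(11.1)]
t 20.1667 pos [ 0.4933 -0.0072  0.1203] ya 111.18 tilt z [ 1.4e-03  4.0e-04 -1.0e+00] j [-0.16  0.36  0.12  2.08 -0.07  0.7   1.95] F [-4.1  0.4 11.1]
turn -0.02 shift after turn [0.15, 0.04, 0.0] before turn [0.15, 0.04, 0.0]
leg u centre -2.23 slope -0.16 217
leg v centre -4.81 slope 2.44 592
[491.8  -8.3 106.2  60.2  21.8 102.1 481. ]
```

View pics/s4.png

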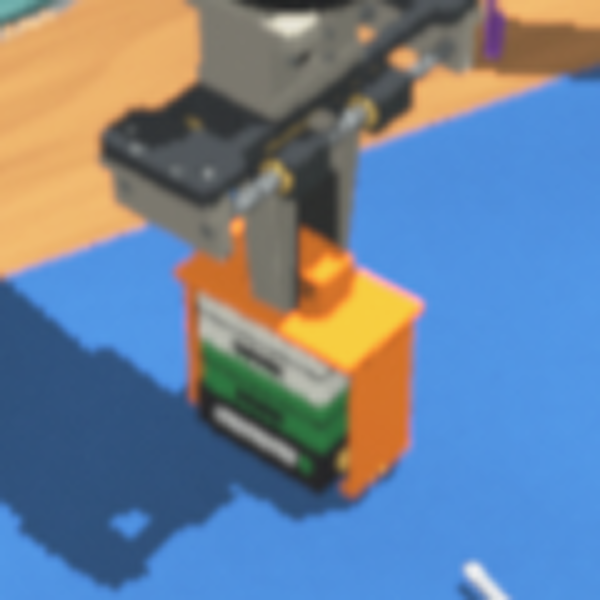

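The picture shows the cover seated over the stack, its plate flat on the white case around (310,290), with a leg over each end.

```bash
python3 -c "
from station import robot
print(robot.hand_in())"
```

```text
the job is handed in; nothing more can be done
None
```

The job is handed in: green and white cases are stacked squarely on the dock (within about 2 mm), and the orange cover is snapped on and seated at about 95 mm, still gripped and pressed down at about 11 N; the multimeter, bin and screwdriver were not touched.

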